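Load, shut and pin a drill jig

TASK

Load the hinged drill jig for drilling: lay the aluminium key-tag blank flat and square in the jig's shaped pocket, let go of it and swing the steel leaf over it. Then take the thicker of the two knob-headed pins out of the wooden block, push it fully home through the hole in the leaf into the base, and finish while still gripping the pin and pressing it down, so that the sprung leaf is held completely shut. Leave the thin pin and the other things on the bench where they are.

Things in the scene. Friction and masses are not known exactly. Their poses are not given: they have to be found in the camera images.
- jig: Fixed steel base of the drill jig. Origin under its middle, on the bench; x points to the hinge end (away from the robot), z up. From x -66 to 62 mm, 70 mm wide, top at z 22 mm; two hinge ears (x 58 to 76, y +-30 to 38 mm) rise to z 35. A slot (x -15 to 21 mm, floor at z 13) crosses the whole width through the pocket's middle: room for fingertips beside the blank.
- pocket (a point): Centre of the pocket's floor, 16 mm above the bench; axes as the jig's. The pocket is 73 x 37 mm (x, y) and 6 mm deep, 1.5 mm larger than the blank on each side. Its two corners at the +x (hinge) end are clipped at 45 degrees like the blank's, so the blank goes in one way round only.
- bore (a point): Mouth of the pin bore, on the base's top face (22 mm above the bench) near the front edge. Blind bore straight down, 10 mm in diameter, 18 mm deep. With the leaf shut, the leaf's pin hole (also 10 mm) lies right over it.
- leaf_hinge (a point): Middle of the leaf's hinge axis, 26 mm above the bench; the axis runs along the jig's y. Fixed.
- leaf (a joint): Leaf angle, rad: 0 shut (level), 1.57 upright, 1.9 leaning back on its stop. Open at the start, 1.7 to 1.84. Hinge friction holds it near upright; below about 1.2 it falls shut by itself, slowly. Steel plate, 160 g, 56 mm wide, 8 mm thick (hinge axis at mid-thickness), reaching 134 mm from the axis, plus a thumb lip.
- leaf_lip (a point): Outer end of the leaf's thumb lip (6 mm thick, 26 mm wide, 14 mm long), 146 mm from the hinge axis, turning with the leaf. x runs along the leaf to the hinge, z out of its upper face (the back when open).
- leaf_hole (a point): Centre of the leaf's pin hole (10 mm, through) on its upper face, 117 mm from the hinge axis; 30 mm above the bench when shut. Axes as leaf_lip. Two drill bushes stand 4 mm above the plate 37 and 90 mm from the axis.
- leaf_pad (a point): Foot of the sprung rubber pad under the leaf (14 mm across, 64 mm from the axis). With the blank seated the leaf rests on it at about 0.055 rad; 5 N down at the pin hole closes it to 0. Its screw head stands 10 to 14 mm above the plate.
- tag: Aluminium key-tag blank lying flat on the bench, 70 x 34 x 5 mm (x, y, z), 35 g. Two corners at its +x end are clipped at 45 degrees, 10 mm each way. Origin in the middle of its underside.
- pin_block: Plain wooden block, 40 x 100 x 30 mm (x, y, z), fixed. Origin under its middle. Two holes 48 mm apart along y, each with a pin standing in it.
- thick_pin: The pin to use, steel, 40 g: straight shank 8 mm in diameter and 24 mm long (chamfered foot), a flange 22 mm in diameter and 3 mm thick, then a dark knob 16 mm in diameter and 24 mm tall. Origin at the foot of the shank, z up along the pin. It stands in either hole of the block, flange on its top. Fully home, its flange lies on the shut leaf and its foot is 16 mm below the base's top.
- thin_pin: The other pin, not to be used: like it but slender, shank 5 mm, flange 14 mm and knob 10 mm in diameter. Origin at the foot of the shank, z up.
- wax_lump: Bystander, loose, not to be disturbed: rounded lump of yellow-brown beeswax, 41 x 50 x 19 mm. Origin in the middle of its underside.
- loupe: Bystander, loose, not to be disturbed: folded eyepiece magnifier, 24 x 32 x 19 mm. Origin in the middle of its underside.
- bench_block: Bystander, loose, not to be disturbed: flat square steel bench block, 60 x 60 x 18 mm. Origin in the middle of its underside.
- charcoal_block: Bystander, loose, not to be disturbed: black soldering block bound with wire, 60 x 100 x 28 mm. Origin in the middle of its underside.
- borax_cone: Bystander, loose, not to be disturbed: white blunt cone of flux, 35 x 35 x 34 mm. Origin in the middle of its underside.
Things that resemble listed ones, but are neither listed nor needed, are in the scene too. There is more than one size of the tag; the one meant has the size given above.

How it is judged:
By the outcome, as a careful person would: the job done as asked, in the order asked, and still so for the second after the job is handed in, while the arm keeps its last pose, push and grip.
It also fails if it takes over 69 s, if anything falls off the work surface, if the arm or the gripper's body presses on something with over 40 N, if the wrist force passes 120 N, or if a joint passes its speed limit or range.

ROBOT

A 6-joint arm with a two-finger parallel gripper is mounted at the origin on a cart in front of the work surface, level with it; the furniture and walls round the work are solid. World frame = base frame: x ahead of the robot, y to its left, z up, the work surface at z = 0. Lengths are in m, angles in degrees, forces in N, time in s.
With the tool pointing down it reaches from about 0.425 to 1.125 m from the base axis. Payload 14.9 kg.
Tool frame: the origin (TCP) lies at the centre of the arm's flange, where the gripper is bolted on; the fingertips stand 191 mm ahead of it and the grasp point (between the pads) lies 172 mm ahead of it; x points along the fingers, z is the direction in which the jaws open and shut, and the axes are right-handed (so a half turn about x gives the same grasp; the last joint's range is limited). The gripper opens to 91 mm and grips with 3 to 60 N. Pads are 32 mm wide; open, the fingers measure 118 mm over their backs; the gripper's body (76 mm by 178 mm) begins 60 mm behind the grasp point.
Start: joints at [-70.205, 21.709, 99.362, -0, 58.929, -1.908], TCP at [0.259, -0.65, 0.405] pointing down, gripper open.
Joint ranges: [-158.91, 158.91], [-42.39, 125.64], [0.06, 152.35], [-60.88, 240.88], [17.5, 164.5], [-176.32, 176.32]. Speed limits (degrees/s): [108.29, 108.29, 136.94, 180, 180, 180].

INTERFACE

Orientations are given as a 3x3 rotation matrix whose columns are the frame's x, y, z axes.
In Python, from station import env, vision gives the robot as it stands.
- The arm moves only by the tool servo_tool, never from a script. Its argument "series" is one flat list of numbers, 7 for each row, row after row: the shift along the tool's x, y, z as a fraction of full scale, then the turn, a rotation vector about the tool's x, y, z as a fraction of full scale, then the closure in counts, from 0 (fully open) to 255 (shut). In form: [x, y, z, wx, wy, wz, hand, x, y, z, wx, wy, wz, hand, ...]. A call has 1 to 12 rows; each row is the pose to reach, as a shift and turn from the pose measured when the call began, along the tool's axes at that moment, turning the shorter way round; what a row does not reach only later rows make up. Full scale, the value 1, is 0.5 m for a shift and pi rad for a turn. A row lasts 1/8 s, in which the tool goes at most 62.5 mm and 10.7 degrees, less where a joint would pass 70% of its speed; a pose out of reach is approached as far as the arm can. A call with a number of a shift or a turn outside -1 to 1 is refused whole. A call with a gripper value outside its range is refused whole. The fingers move at their own pace and stop on an object; "squeeze" is the grip in N (left out, the last holds). Time passes only in rows, so rows that repeat a pose let the fingers close. It gives the time, the measured TCP pose, the force and the opening at its end, in the units of the state.
- env.sense(): the state, without advancing time (a new reading comes with each control period).
- vision.capture(name): name is "scene" or "top" or "wrist"; returns the picture (420x560x3 uint8, red, green, blue); there is no depth.
- vision.calibration(name): a dict with "fovy" (degrees; the focal length in pixels is half the picture's height over the tangent of half this angle, whatever the lens; pixels are square), "cx", "cy" (the principal point, pixels), "R" (3x3) and "t" (3): a world point X has camera coordinates R X + t. Camera axes: x right, y down, z forward; pixel columns grow to the right and rows downward; lengths in m; the calibration is good to about 2 mm. A picture is of the moment at which its call begins: read the wrist's pose just before it. calibration takes no time and is no camera call; for the wrist camera it gives the pose at the moment of the call.
- env.close_job(): hands the job in, once; it reports no verdict.
The state is a dict: "t": time; "qpos": joint angles; "dq": joint speeds; "joint_torque": joint torques, N m; "ee_pos": TCP position; "ee_rot": TCP orientation; "contact_force": force on the tool from outside, world axes, zero at the start; "ft_torque": the same for the moment, N m; "finger_gap": finger opening in m.
Only numpy, scipy, OpenCV 4.12 (cv2) and the standard library are available. Lean on these libraries where they do the work, as an engineer would, in place of code of your own. Each camera call takes 0.05 s, during which the arm holds its last target.

## Working session

There is one attempt and no reset: what is moved stays moved. The work goes in short steps, Python scripts to look and compute and a tool call to move; the robot and the scene stay as the last step left them, time stands still between calls to the robot, and variables do not carry over. Pictures are saved under pics/ and viewed, and the job is handed in when it is done.

Besides the shell and the picture viewer there is one more tool, called as name(argument=value, ...) on one line, values as JSON. servo_tool: Moves the arm, as the interface text tells. Its arguments: {"type":"object","properties":{"series":{"type":"array"},"squeeze":{"type":"number"}},"required":["series"]}

```bash
ls; mkdir -p pics; python3 - <<'E'
from station import env, vision
import cv2
for n in ["scene","top","wrist"]:
    c=vision.calibration(n); print(n,c)
    im=vision.capture(n); cv2.imwrite(f"pics/{n}0.png",im[:,:,::-1])
s=env.sense(); print(s)
E
```

```text
pics
scene {'fovy': 46.255131663483915, 'cx': 280.9546157990898, 'cy': 222.21284656061914, 'R': array([[-0.60923088, -0.79278426,  0.01818915],
       [-0.57529124,  0.42607468, -0.69821226],
       [ 0.54578175, -0.43583653, -0.71565969]]), 't': array([0.30856587, 0.28400324, 1.17545821])}
top {'fovy': 54.8956412065146, 'cx': 277.2027982640691, 'cy': 205.34916071412877, 'R': array([[ 0.02367711, -0.99962802,  0.01353605],
       [-0.99066208, -0.02527893, -0.1339762 ],
       [ 0.13426854, -0.01023748, -0.9908921 ]]), 't': array([0.06324864, 0.43095088, 1.05162002])}
wrist {'fovy': 62.75164665781428, 'cx': 276.1797958215695, 'cy': 210.7988775034279, 'R': array([[ 0.37001111, -0.92902509, -0.00204191],
       [-0.90127235, -0.35948927,  0.24181732],
       [-0.2253884 , -0.08763478, -0.97031965]]), 't': array([-0.69849679, -0.02627332,  0.39091085])}
{'t': 0.15, 'qpos': array([-7.02026488e+01,  2.17307085e+01,  9.93855470e+01,  4.67847069e-04,
        5.89314125e+01, -1.90755376e+00]), 'dq': array([ 0.02259671, -0.04411933, -0.11171196,  0.01266243, -0.04914742,
       -0.00471368]), 'joint_torque': array([-1.82182510e-03, -7.64118934e+01, -4.34656191e+01,  6.50405791e-02,
        4.10002505e-02, -7.66524772e-05]), 'ee_pos': array([ 0.25883424, -0.65024886,  0.40427046]), 'ee_rot': array([[-2.75200777e-04,  9.29102479e-01,  3.69822265e-01],
       [ 7.85160741e-04,  3.69822366e-01, -9.29102148e-01],
       [-9.99999654e-01,  3.46802903e-05, -8.31270193e-04]]), 'contact_force': array([0.15004048, 0.92869305, 1.770379  ]), 'ft_torque': array([ 0.00561551, -0.01766417, -0.00271132]), 'finger_gap': 0.09073263278955944}
```

View pics/scene0.png

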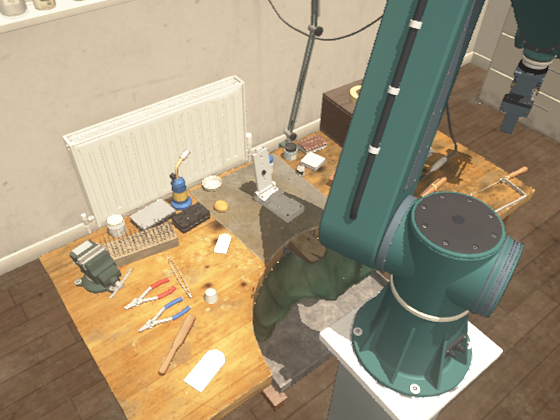

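View pics/top0.png

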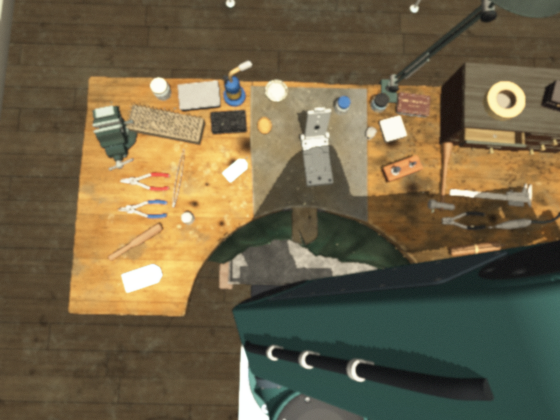

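View pics/wrist0.png

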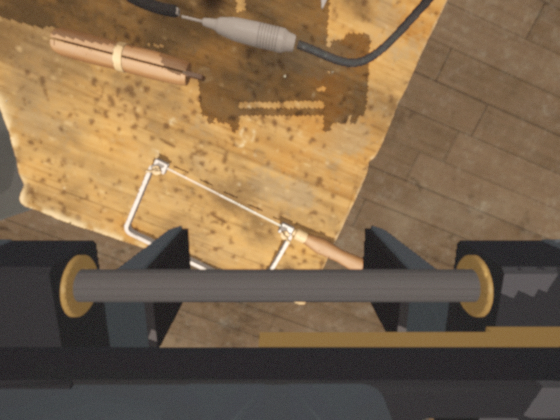

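The top view shows the jig at (318,160), its leaf upright toward (316,125), and the pin block at (404,167). There are two tag-like plates: one at (235,170) and a larger one at (142,278). I'll enlarge the crops and measure.

```bash
cat > h.py <<'E'
import numpy as np, cv2
def ray(c,u,v,H=420):
    f=H/2/np.tan(np.radians(c['fovy']/2))
    R=np.array(c['R']);t=np.array(c['t'])
    d=R.T@np.array([(u-c['cx'])/f,(v-c['cy'])/f,1.]); o=-R.T@t
    return o,d
def onz(c,u,v,z):
    o,d=ray(c,u,v); return o+d*(z-o[2])/d[2]
def proj(c,X):
    f=210/np.tan(np.radians(c['fovy']/2)); p=np.array(c['R'])@np.array(X)+c['t']
    return np.array([c['cx']+f*p[0]/p[2],c['cy']+f*p[1]/p[2]])
E
python3 - <<'E'
from h import *
from station import vision
im=cv2.imread('pics/top0.png'); c=vision.calibration('top')
a=cv2.resize(im[90:210,210:350],None,fx=5,fy=5,interpolation=cv2.INTER_CUBIC)
cv2.imwrite('pics/topA.png',a)
b=cv2.resize(im[110:200,350:450],None,fx=5,fy=5,interpolation=cv2.INTER_CUBIC)
cv2.imwrite('pics/topB.png',b)
hsv=cv2.cvtColor(im,cv2.COLOR_BGR2HSV)
m=((hsv[...,1]<60)&(hsv[...,2]>170)).astype(np.uint8)
cs,_=cv2.findContours(m,cv2.RETR_EXTERNAL,cv2.CHAIN_APPROX_NONE)
for k in cs:
    if cv2.contourArea(k)<80: continue
    p=np.array([onz(c,u,v,.005)[:2] for u,v in k[:,0]],np.float32)*1000
    print(cv2.boundingRect(k),cv2.minAreaRect(p))
for n,u,v,z in [('jig',318,165,.022),('pinblk',404,167,.03)]: print(n,onz(c,u,v,z))
E
```

```text
(349, 360, 15, 22) ((2.981264114379883, -138.13075256347656), (53.407264709472656, 32.77888107299805), 12.94174861907959)
(238, 346, 31, 74) ((-28.44831085205078, 123.92369079589844), (179.0920867919922, 76.47473907470703), 1.0722119808197021)
(121, 264, 42, 29) ((231.5257110595703, 427.6773681640625), (52.122291564941406, 104.22824096679688), 19.91876220703125)
(233, 255, 13, 23) ((266.682861328125, 177.72752380371094), (31.214920043945312, 56.89976501464844), 57.8382453918457)
(288, 241, 85, 34) ((276.32525634765625, -64.170654296875), (235.67091369628906, 60.01446533203125), 74.11051177978516)
(182, 213, 11, 10) ((393.0021057128906, 317.3135070800781), (24.526504516601562, 27.41788673400879), 1.4469796419143677)
(121, 201, 28, 17) ((420.5585021972656, 456.71685791015625), (74.34945678710938, 41.886722564697266), 76.71697998046875)
(450, 189, 31, 9) ((479.79522705078125, -443.58782958984375), (83.12887573242188, 18.479820251464844), 85.69952392578125)
(121, 174, 29, 15) ((491.1289978027344, 465.3970031738281), (75.2771224975586, 39.153621673583984), 89.47677612304688)
(353, 160, 13
[... 447 characters left out ...]
), 86.11235046386719)
(95, 106, 19, 12) ((685.886474609375, 565.197509765625), (25.29624366760254, 50.39214324951172), 14.425369262695312)
(337, 100, 29, 58) ((661.1837158203125, -150.1621856689453), (158.89878845214844, 78.4771728515625), 20.045120239257812)
(178, 81, 42, 28) ((742.5172729492188, 302.82025146484375), (72.1766357421875, 112.36263275146484), 8.070711135864258)
(265, 80, 22, 22) ((762.3309326171875, 87.1313247680664), (63.774879455566406, 57.73259353637695), 45.0290412902832)
(150, 77, 19, 21) ((762.6680297851562, 415.3923034667969), (57.6941032409668, 44.06846618652344), 37.326263427734375)
jig [ 0.54406729 -0.03490818  0.022     ]
pinblk [ 0.54287307 -0.26779484  0.03      ]
```

View pics/topA.png

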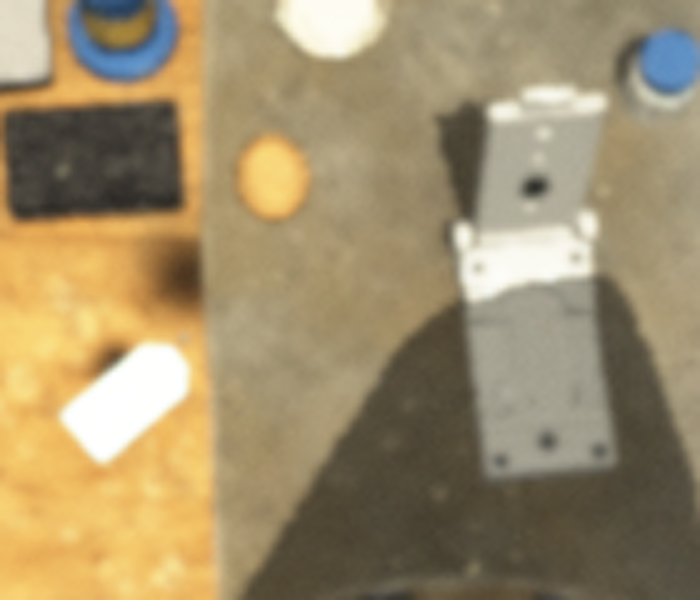

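View pics/topB.png

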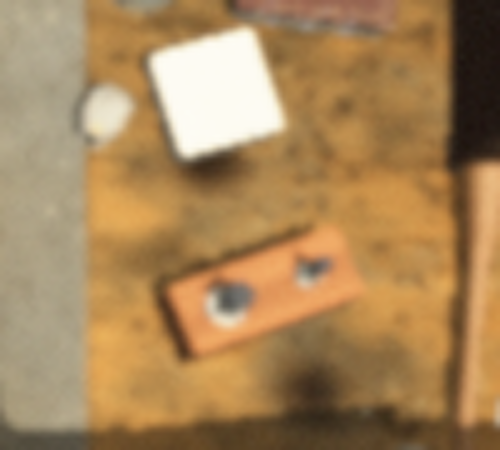

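Tag candidates: (235,170) measures about 73x38 mm with bloom and has two clipped corners at its upper-right end, which fits 70x34. (142,278) measures about 104x52 mm, which is too big. The thick pin looks like the one at (396,170), with the wide flange and knob, and the slender one is at (412,164). I'll bring the wrist camera over for precise views.

```bash
cat >> h.py <<'E'
from scipy.spatial.transform import Rotation as Ro
def down(yaw):
    """tool x down; tool z (jaw axis) at world angle yaw deg"""
    a=np.radians(yaw); z=np.array([np.cos(a),np.sin(a),0]); x=np.array([0,0,-1.]); return np.column_stack([x,np.cross(z,x),z])
def rel(s,p,R):
    R0=np.array(s['ee_rot']); d=R0.T@(np.array(p)-s['ee_pos'])/.5; w=Ro.from_matrix(R0.T@R).as_rotvec()/np.pi
    return np.round(np.r_[d,w],4).tolist()
E
python3 - <<'E'
from h import *
from station import env,vision
s=env.sense(); c=vision.calibration('wrist'); R0=s['ee_rot']
C=-c['R'].T@c['t']; print('cam in tool',R0.T@(C-s['ee_pos'])); print('cam axes in tool (cols)',R0.T@c['R'].T)
print(np.degrees(np.arctan2(R0[1,2],R0[0,2])))
for yaw in (-90,-83,90): print(yaw,rel(s,[.47,.07,.45],down(yaw)))
E
```

```text
cam in tool [ 0.01995119  0.06916955 -0.00055192]
cam axes in tool (cols) [[ 1.06150644e-03 -2.41856002e-01  9.70311572e-01]
 [ 2.03598155e-04 -9.70312047e-01 -2.41856343e-01]
 [ 9.99999416e-01  4.54285711e-04 -9.80751049e-04]]
-68.29533578545295
-90 [-0.0904, 0.9251, -1.1823, 0.1206, -0.0003, 0.0]
-83 [-0.0904, 0.9251, -1.1823, 0.0817, -0.0003, 0.0]
90 [-0.0904, 0.9251, -1.1823, -0.8794, -0.0001, -0.0004]
```

```bash
python3 - <<'E'
from h import *
from station import env,vision
s=env.sense()
print(rel(s,[.45,-.2,.42],down(30)))
E
```

```text
[-0.0309, 0.6883, -0.6953, -0.5461, -0.0002, -0.0002]
```

servo_tool(series=[-0.03,0.69,-0.695,-0.546,0,0,0,-0.03,0.69,-0.695,-0.546,0,0,0,-0.03,0.69,-0.695,-0.546,0,0,0,-0.03,0.69,-0.695,-0.546,0,0,0,-0.03,0.69,-0.695,-0.546,0,0,0,-0.03,0.69,-0.695,-0.546,0,0,0,-0.03,0.69,-0.695,-0.546,0,0,0,-0.03,0.69,-0.695,-0.546,0,0,0,-0.03,0.69,-0.695,-0.546,0,0,0,-0.03,0.69,-0.695,-0.546,0,0,0])

```text
t: 1.4
ee_pos: [0.4509, -0.1993, 0.4195]
ee_rot: [[-0.0, -0.501, 0.866], [0.001, 0.866, 0.501], [-1.0, 0.001, 0.0]]
contact_force: [-0.0, 0.2, -0.2]
finger_gap: 0.0914
```

```bash
python3 - <<'E'
from h import *
from station import env,vision
s=env.sense()
print(rel(s,[.50,.02,.40],down(90)))
E
```

```text
[0.0393, 0.3305, 0.3047, -0.333, 0.0002, -0.0002]
```

servo_tool(series=[0.04,0.33,0.305,-0.333,0,0,0,0.04,0.33,0.305,-0.333,0,0,0,0.04,0.33,0.305,-0.333,0,0,0,0.04,0.33,0.305,-0.333,0,0,0,0.04,0.33,0.305,-0.333,0,0,0,0.04,0.33,0.305,-0.333,0,0,0,0.04,0.33,0.305,-0.333,0,0,0])

```text
t: 2.28
ee_pos: [0.5003, 0.0193, 0.3995]
ee_rot: [[-0.001, -1.0, 0.005], [0.001, 0.005, 1.0], [-1.0, 0.001, 0.001]]
contact_force: [-0.8, -0.5, -0.4]
finger_gap: 0.0912
```

```bash
cat > snap.py <<'E'
import sys,pickle
from h import *
from station import env,vision
def snap(n,cam='wrist'):
    s=env.sense(); c=vision.calibration(cam); im=vision.capture(cam)[:,:,::-1].copy()
    cv2.imwrite(f'pics/{n}.png',im); pickle.dump((c,s),open(f'pics/{n}.pkl','wb')); return im,c,s
if __name__=='__main__': snap(sys.argv[1],*sys.argv[2:])
E
python3 snap.py w1
```

```text
(no output)
```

View pics/w1.png

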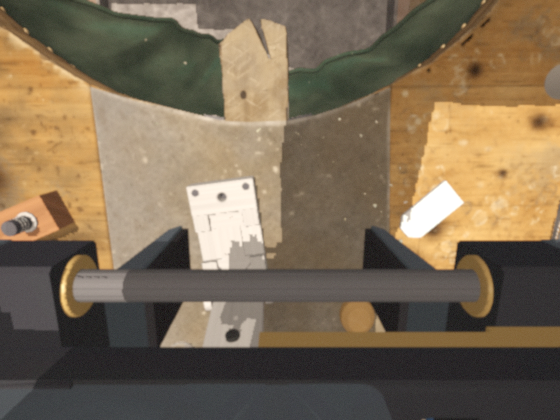

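The wrist view is rotated, with up toward the robot. The jig front is at (220,190) with the bore at (221,197). The tag is at (431,209), with its clipped end at lower left. The thick pin is at (22,222). I'll enlarge these.

```bash
python3 - <<'E'
from h import *
im=cv2.imread('pics/w1.png')
a=cv2.resize(im[165:305,170:290],None,fx=5,fy=5,interpolation=cv2.INTER_CUBIC)
b=cv2.resize(im[165:250,390:475],None,fx=7,fy=7,interpolation=cv2.INTER_CUBIC)
cv2.imwrite('pics/w1a.png',cv2.resize(a,None,fx=.85,fy=.85)); cv2.imwrite('pics/w1b.png',b)
E
```

```text
(no output)
```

View pics/w1a.png

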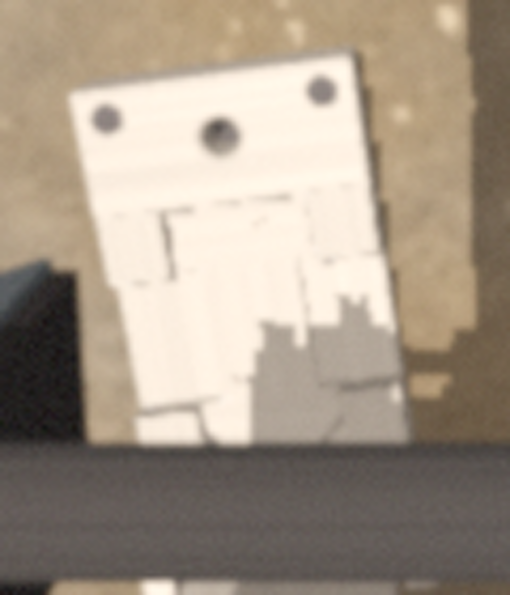

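View pics/w1b.png

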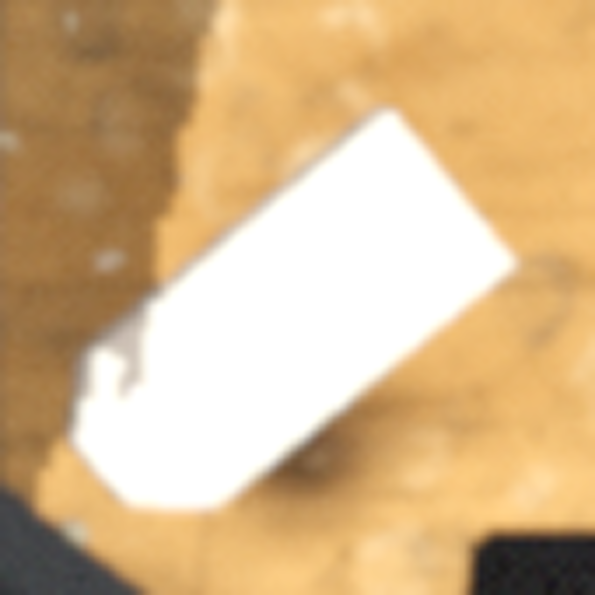

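```bash
python3 - <<'E'
from h import *; import pickle
c,s=pickle.load(open('pics/w1.pkl','rb'))
def P(x,y,k,ox,oy,z): return onz(c,(x+.5)/k-.5+ox,(y+.5)/k-.5+oy,z)*1000
t=[P(x,y,7,390,165,.005) for x,y in [(390,108),(517,265),(220,508),(130,505),(70,438),(80,350)]]
for p in t: print(p[:2].round(1))
L=lambda a,b: np.linalg.norm(a-b)
print('w',L(t[0],t[1]))
ang=lambda a,b: np.degrees(np.arctan2(*(b-a)[1::-1]))
print('long ang',ang(t[1],t[2]),ang(t[0],t[5]),'end',ang(t[1],t[0]))
A=np.array([p[:2] for p in t],np.float32); r=cv2.minAreaRect(A); print(r)
print('jig')
j={n:P(x,y,4.25,170,165,.022) for n,x,y in [('FL',70,93),('FR',353,52),('bore',220,136),('s1',107,118),('s2',321,90),('R2',408,430)]}
for n in j: print(n,j[n][:2].round(1))
print(L(j['FL'],j['FR']),ang(j['FL'],j['FR'])-90,ang(j['s1'],j['s2'])-90,ang(j['FR'],j['R2']))
E
```

```text
[492.9 206.8]
[518.3 230. ]
[558.8 186.6]
[558.2 171.8]
[546.7 161.1]
[531.9 161.4]
w 34.350199252500865
long ang -46.98799209524544 -49.31224428735081 end -137.56715182948236
((528.7704467773438, 192.1486358642578), (36.773109436035156, 70.07254028320312), 42.432796478271484)
jig
FL [495.8 -73.7]
FR [485.9  -3.4]
bore [506.8 -37. ]
s1 [502.1 -64.9]
s2 [495.3 -11.6]
R2 [585.8   8.9]
70.90871296083175 8.002647246367019 7.251323898468584 7.041387347623311
```

```bash
python3 - <<'E'
from h import *
from station import env
s=env.sense()
print(rel(s,[.5312,.1903,.30],down(42)))
E
```

```text
[0.1994, -0.0599, 0.3422, 0.2648, 0.0002, -0.0002]
```

servo_tool(series=[0.2,-0.06,0.342,0.265,0,0,0,0.2,-0.06,0.342,0.265,0,0,0,0.2,-0.06,0.342,0.265,0,0,0,0.2,-0.06,0.342,0.265,0,0,0,0.2,-0.06,0.342,0.265,0,0,0,0.2,-0.06,0.342,0.265,0,0,0])

```text
t: 3.08
ee_pos: [0.5314, 0.19, 0.2994]
ee_rot: [[-0.001, -0.667, 0.745], [0.001, 0.745, 0.667], [-1.0, 0.001, -0.0]]
contact_force: [0.3, -0.8, 0.2]
finger_gap: 0.0913
```

```bash
python3 snap.py w2
```

```text
(no output)
```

View pics/w2.png

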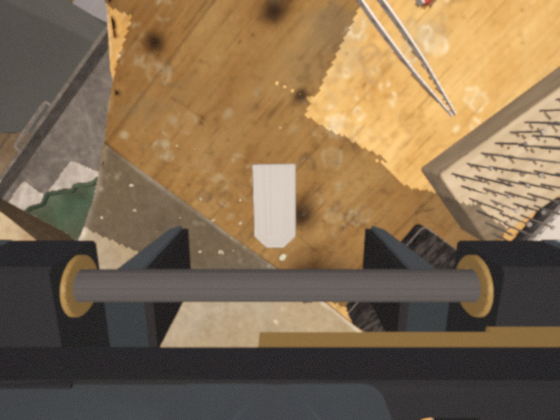

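The tag is clearly visible at (274,205), with the clipped end down (tool -y) and roughly square to the jaws. I'll measure it.

```bash
python3 - <<'E'
from h import *; import pickle
c,s=pickle.load(open('pics/w2.pkl','rb')); im=cv2.imread('pics/w2.png')
hsv=cv2.cvtColor(im,cv2.COLOR_BGR2HSV)
m=np.zeros(im.shape[:2],np.uint8); m[150:260,240:310]=((hsv[150:260,240:310,1]<45)&(hsv[150:260,240:310,2]>120))*255
cs,_=cv2.findContours(m,cv2.RETR_EXTERNAL,cv2.CHAIN_APPROX_NONE); k=max(cs,key=cv2.contourArea)
print(cv2.boundingRect(k))
p=np.array([onz(c,u,v,.005)[:2] for u,v in k[:,0]])*1000
# tag-plane in tool coords
R=s['ee_rot']; q=np.c_[p/1000,np.full(len(p),.005)]; l=(q-s['ee_pos'])@R*1000
print(cv2.minAreaRect(p.astype(np.float32)), cv2.minAreaRect(l[:,1:].astype(np.float32)))
a=cv2.resize(im[150:265,230:320],None,fx=5,fy=5,interpolation=cv2.INTER_CUBIC); cv2.imwrite('pics/w2a.png',a)
E
```

```text
(253, 164, 43, 83)
((528.918212890625, 192.9070281982422), (33.596160888671875, 69.02043914794922), 42.94883346557617) ((3.4687423706054688, 0.2101306915283203), (33.596160888671875, 69.0203857421875), 88.85372924804688)
```

View pics/w2a.png

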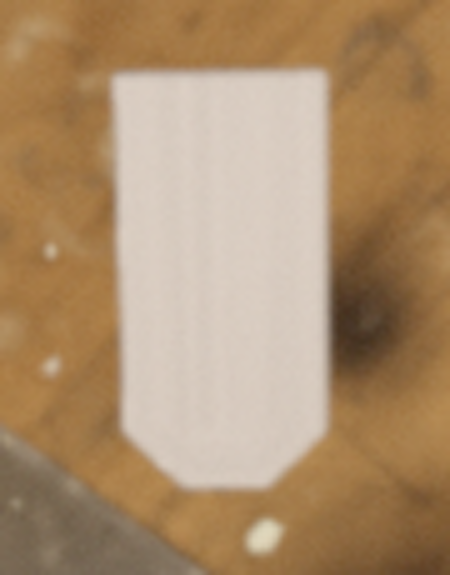

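```bash
python3 - <<'E'
from h import *
from station import env
s=env.sense()
print(rel(s,[.5312,.1905,.1925],down(43)))
E
```

```text
[0.2143, 0.001, 0.0006, -0.006, 0.0, -0.0003]
```

servo_tool(series=[0.1,0.001,0.0006,-0.006,0,0,0,0.18,0.001,0.0006,-0.006,0,0,0,0.205,0.001,0.0006,-0.006,0,0,0,0.214,0.001,0.0006,-0.006,0,0,0,0.214,0.001,0.0006,-0.006,0,0,0], squeeze=15)

```text
t: 3.75
ee_pos: [0.5317, 0.1905, 0.1937]
ee_rot: [[0.001, -0.682, 0.731], [0.001, 0.731, 0.682], [-1.0, 0.0, 0.001]]
contact_force: [-0.3, -0.7, 0.9]
finger_gap: 0.0911
```

Tips are about 2.5 mm above the bench with no contact. Now I close.

servo_tool(series=[0.002,0,0,0,0,0,255,0.002,0,0,0,0,0,255,0.002,0,0,0,0,0,255,0.002,0,0,0,0,0,255,0.002,0,0,0,0,0,255,0.002,0,0,0,0,0,255,0.002,0,0,0,0,0,255,0.002,0,0,0,0,0,255], squeeze=15)

```text
t: 4.75
ee_pos: [0.5317, 0.1905, 0.1927]
ee_rot: [[0.001, -0.682, 0.731], [0.001, 0.731, 0.682], [-1.0, 0.0, 0.001]]
contact_force: [0.7, 0.4, -1.1]
finger_gap: 0.0335
```

```bash
python3 - <<'E'
from h import *
from station import env
s=env.sense()
a=np.radians(7.4); J=np.array([.5563,-.0303]); g=J+.0035*np.array([np.cos(a),np.sin(a)])
print(g,rel(s,[.5317,.1905,.36],down(97.4)),rel(s,[g[0],g[1],.34],down(97.4)))
E
```

```text
[ 0.55977085 -0.02984922] [-0.3347, 0.0001, 0.0004, -0.3022, 0.0004, 0.0001] [-0.2951, -0.3605, -0.2592, -0.3022, 0.0004, 0.0001]
```

servo_tool(series=[-0.05,0,0,0,0,0,255,-0.17,0,0,-0.06,0,0,255,-0.3,0,0,-0.12,0,0,255,-0.335,0,0,-0.18,0,0,255,-0.335,0,0,-0.24,0,0,255,-0.335,-0.05,-0.04,-0.302,0,0,255,-0.3,-0.14,-0.1,-0.302,0,0,255,-0.295,-0.23,-0.165,-0.302,0,0,255,-0.295,-0.3,-0.215,-0.302,0,0,255,-0.295,-0.345,-0.25,-0.302,0,0,255,-0.295,-0.36,-0.259,-0.302,0,0,255,-0.295,-0.36,-0.259,-0.302,0,0,255])

```text
t: 6.25
ee_pos: [0.5597, -0.0295, 0.3399]
ee_rot: [[0.001, -0.992, -0.128], [0.001, -0.128, 0.992], [-1.0, -0.001, 0.001]]
contact_force: [-0.4, -0.4, 1.0]
finger_gap: 0.0334
```

```bash
python3 snap.py w3
```

```text
(no output)
```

View pics/w3.png

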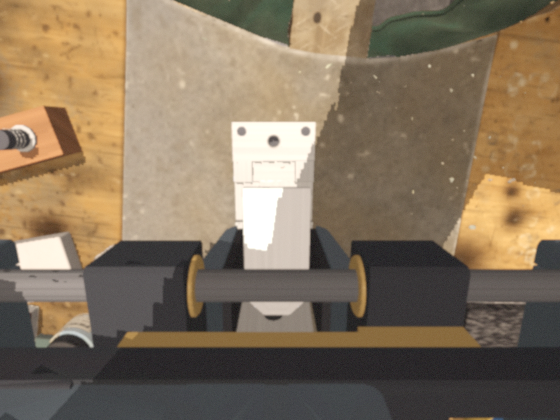

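The tag is held level and in line, with its tail edge at (277,187). The jig front lies beneath it with the bore at (273,141). I'll enlarge and measure.

```bash
python3 - <<'E'
from h import *
im=cv2.imread('pics/w3.png')
cv2.imwrite('pics/w3a.png',cv2.resize(im[115:215,225:325],None,fx=6,fy=6,interpolation=cv2.INTER_CUBIC))
E
```

```text
(no output)
```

View pics/w3a.png

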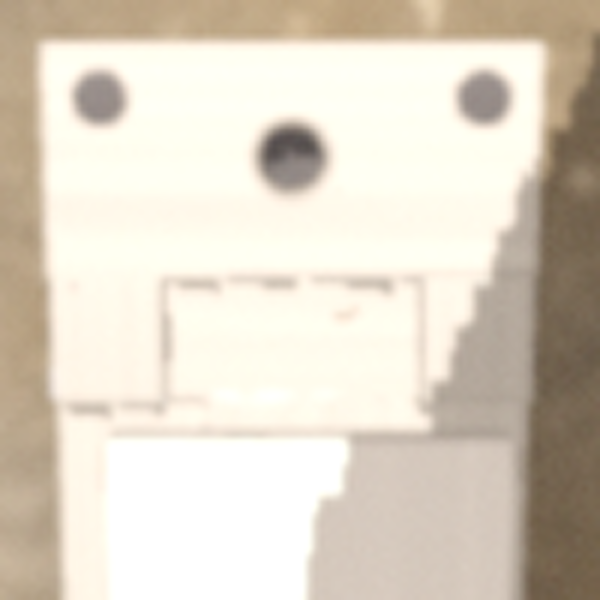

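```bash
python3 - <<'E'
from h import *; import pickle
c,s=pickle.load(open('pics/w3.pkl','rb'))
R=s['ee_rot'];T=s['ee_pos']
def P(x,y,z): return onz(c,(x+.5)/6-.5+225,(y+.5)/6-.5+115,z)
for n,x,y,z in [('FL',40,42,.022),('FR',543,42,.022),('s1',99,98,.022),('s2',484,97,.022),('bore',291,157,.022),('pkL',165,281,.022),('pkR',421,281,.022),('tagL',105,436,.1522),('tagR',521,436,.1522)]:
    p=P(x,y,z); print(n,(p*1000).round(1),'tool',((p-T)@R*1000).round(2))
E
```

```text
FL [495.7 -74.1  22. ] tool [317.81  69.35 -36.42]
FR [486.8  -4.4  22. ] tool [317.9   69.37  33.79]
s1 [502.3 -65.1  22. ] tool [317.83  61.74 -28.38]
s2 [495.2 -11.5  22. ] tool [317.89  61.89  25.71]
bore [506.9 -37.4  22. ] tool [317.87  53.62  -1.43]
pkL [526.5 -53.1  22. ] tool [317.86  36.16 -19.54]
pkR [521.8 -16.7  22. ] tool [317.9   36.16  17.2 ]
tagL [525.1 -49.7 152.2] tool [187.66  37.05 -15.8 ]
tagR [520.7 -15.7 152.2] tool [187.7   37.04  18.44]
```

```bash
python3 - <<'E'
from h import *; import pickle
for n in ['w1','w2','w3']:
    c,s=pickle.load(open(f'pics/{n}.pkl','rb')); R=s['ee_rot']
    C=-c['R'].T@c['t']; print(n,(R.T@(C-s['ee_pos'])*1000).round(2),'ee',s['ee_pos'].round(4)); A=R.T@c['R'].T; print(Ro.from_matrix(np.array([[0,-.241856,.970312],[0,-.970312,-.241856],[1,0,0]]).T@A).as_rotvec(degrees=True).round(3), np.abs(s['dq']).max())
E
```

```text
w1 [19.92 67.35  0.91] ee [0.5003 0.0193 0.3995]
[-0.107  0.083  0.006] 2.8273597390135126
w2 [19.93 68.28  1.2 ] ee [0.5314 0.19   0.2994]
[-0.035  0.088  0.01 ] 4.48718559125411
w3 [19.94 67.24  0.81] ee [ 0.5597 -0.0295  0.3399]
[-0.12   0.076  0.005] 1.2266417256867528
```

```bash
python3 - <<'E'
from h import *
from snap import snap
for i in range(3):
    im,c,s=snap(f'w4_{i}'); R=s['ee_rot']
    C=-c['R'].T@c['t']; print((R.T@(C-s['ee_pos'])*1000).round(2),'ee',s['ee_pos'].round(4),np.abs(s['dq']).max())
    A=R.T@c['R'].T; print(A.round(4).tolist())
a=cv2.imread('pics/w3.png').astype(int);b=cv2.imread('pics/w4_2.png').astype(int); print(np.abs(a-b).mean())
cv2.imwrite('pics/w4a.png',cv2.resize(cv2.imread('pics/w4_2.png')[115:215,225:325],None,fx=6,fy=6,interpolation=cv2.INTER_CUBIC))
E
```

```text
[19.94 67.25  0.8 ] ee [ 0.5596 -0.029   0.3399] 0.7656606968831637
[[-0.0013, -0.2439, 0.9698], [0.0003, -0.9698, -0.2439], [1.0, -0.0001, 0.0013]]
[19.93 67.24  0.79] ee [ 0.5596 -0.0288  0.3399] 0.3218340370182865
[[-0.0013, -0.2439, 0.9698], [0.0002, -0.9698, -0.2439], [1.0, -0.0001, 0.0013]]
[19.92 67.24  0.78] ee [ 0.5596 -0.0287  0.3399] 0.12390514520644866
[[-0.0013, -0.2439, 0.9698], [0.0002, -0.9698, -0.2439], [1.0, -0.0001, 0.0013]]
2.7827876984126982
```

View pics/w4a.png

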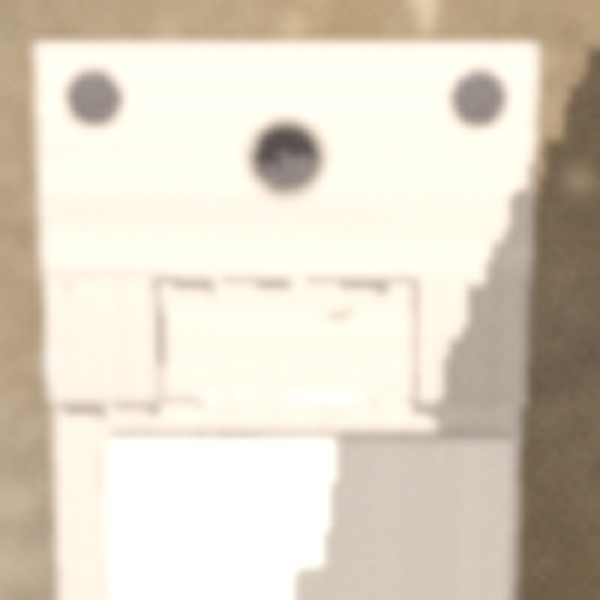

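```bash
python3 - <<'E'
from h import *; import pickle
obs=[(-68.3,69.17,-.55),(41.9,68.28,1.2),(90-.3,67.35,.91),(97.4,67.24,.78)]
A=[];b=[]
for yw,y,z in obs:
    a=np.radians(yw); A+=[[1,0,-np.sin(a),np.cos(a)],[0,1,np.cos(a),np.sin(a)]]; b+=[y,z]
x,r,_,_=np.linalg.lstsq(np.array(A),np.array(b),rcond=None); print('c0y,c0z,dx,dy',x.round(2),r)
c,s=pickle.load(open('pics/w4_2.pkl','rb')); R=s['ee_rot'];T=s['ee_pos']
# corrected camera in tool frame
A0=R.T@c['R'].T
def P(x_,y_,depth,Cc,A):
    f=210/np.tan(np.radians(c['fovy']/2)); u=(x_+.5)/6-.5+225; v=(y_+.5)/6-.5+115
    d=A@np.array([(u-c['cx'])/f,(v-c['cy'])/f,1]); return Cc+d*(depth-Cc[0])/d[0]
An=np.array([[0,-.2419,.9703],[0,-.9703,-.2419],[1,0,0]])
for lab,Cc,A in [('cal',R.T@(-c['R'].T@c['t']-T),A0),('corr',np.array([.0199,x[0]/1000,x[1]/1000]),An)]:
    print(lab)
    for n,xx,yy,z in [('FL',33,42,.022),('FR',538,42,.022),('s1',94,98,.022),('s2',479,98,.022),('bore',286,157,.022),('pkL',160,281,.022),('pkR',416,281,.022),('tagL',105,436,.1522),('tagR',518,436,.1522)]:
        print(n,(P(xx,yy,T[2]-z,Cc,A)*1000)[1:].round(2))
E
```

```text
c0y,c0z,dx,dy [68.12  0.    0.78  0.9 ] [0.00067691]
cal
FL [ 69.35 -37.44]
FR [69.37 33.06]
s1 [ 61.73 -29.12]
s2 [61.75 24.97]
bore [53.61 -2.17]
pkL [ 36.15 -20.3 ]
pkR [36.15 16.45]
tagL [ 37.04 -15.83]
tagR [37.04 18.16]
corr
FL [ 70.86 -38.61]
FR [70.86 31.9 ]
s1 [ 63.24 -30.29]
s2 [63.24 23.81]
bore [55.11 -3.33]
pkL [ 37.65 -21.46]
pkR [37.65 15.28]
tagL [ 38.27 -16.83]
tagR [38.27 17.15]
```

The settled measurements show the pocket is centred on the slot (jig x≈+3). My grip is 3 mm toward the clipped end, so a finger would foul the slot edge. I'll set the tag on the free mat beside the jig and regrip it at its middle.

```bash
python3 - <<'E'
from h import *
from station import env
s=env.sense(); R=s['ee_rot']; print(s['ee_pos'],s['contact_force'])
print(rel(s,[.53,.09,.26],R),rel(s,[.53,.09,.1935],down(97.4)))
E
```

```text
[ 0.55960769 -0.02868067  0.33993849] [0.26678578 0.44879969 0.18017847]
[0.1601, 0.0282, 0.2428, 0.0, 0.0, 0.0] [0.2931, 0.0283, 0.2427, 0.0002, 0.0004, 0.0002]
```

servo_tool(series=[0,0.01,0.08,0,0,0,255,0.05,0.02,0.17,0,0,0,255,0.15,0.028,0.225,0,0.0004,0,255,0.22,0.028,0.243,0,0.0004,0,255,0.26,0.028,0.243,0,0.0004,0,255,0.28,0.028,0.243,0,0.0004,0,255,0.285,0.028,0.243,0,0.0004,0,255,0.289,0.028,0.243,0,0.0004,0,255,0.292,0.028,0.243,0,0.0004,0,255,0.292,0.028,0.243,0,0.0004,0,255])

```text
t: 7.7
ee_pos: [0.5302, 0.0901, 0.1944]
ee_rot: [[0.001, -0.992, -0.129], [0.0, -0.129, 0.992], [-1.0, -0.001, -0.0]]
contact_force: [-1.0, 0.2, -0.4]
finger_gap: 0.0334
```

servo_tool(series=[0.002,0,0,0,0,0,255,0.003,0,0,0,0,0,255,0.003,0,0,0,0,0,255,0.003,0,0,0,0,0,110,0.003,0,0,0,0,0,110,0.003,0,0,0,0,0,110,0.003,0.0066,0,0,0,0,110,0.003,0.0066,0,0,0,0,110,0.003,0.0066,0,0,0,0,110])

```text
t: 8.82
ee_pos: [0.5269, 0.0897, 0.1929]
ee_rot: [[0.001, -0.992, -0.129], [0.0, -0.129, 0.992], [-1.0, -0.001, -0.0]]
contact_force: [-0.6, 0.5, -0.9]
finger_gap: 0.0519
```

```bash
python3 - <<'E'
from snap import snap
im,c,s=snap('w5'); print(s['ee_pos'],s['contact_force'],s['finger_gap'],abs(s['dq']).max())
E
```

```text
[0.52692722 0.08967463 0.19290367] [-0.64970094  0.48666225 -0.92235114] 0.05188970530116053 0.09372543373350609
```

View pics/w5.png

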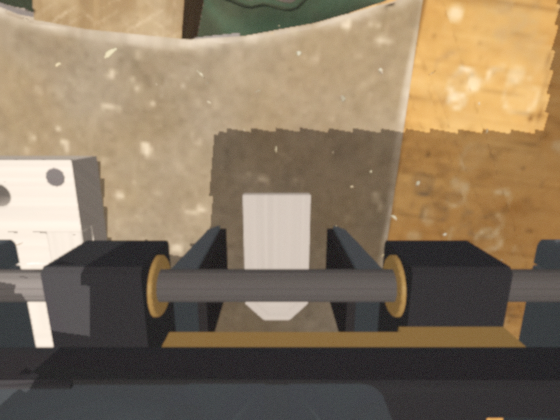

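```bash
cat >> h.py <<'E'
An=np.array([[0,-.2419,.9703],[0,-.9703,-.2419],[1,0,0]]); C0=np.array([.0199,.06812,0.])
def tool(u,v,depth):
    """pixel -> tool-frame y,z (mm) at tool-x depth (m), settled arm"""
    from station import vision; c=vision.calibration('wrist')
    f=210/np.tan(np.radians(c['fovy']/2)); d=An@np.array([(u-c['cx'])/f,(v-c['cy'])/f,1]); return ((C0+d*(depth-C0[0])/d[0])*1000)[1:].round(2)
E
python3 - <<'E'
from h import *
for u,v in [(243,193.8),(310,193.8),(276,320)]: print(tool(u,v,.1879))
E
```

```text
[ 34.94 -16.48]
[34.94 16.8 ]
[-35.21  -0.1 ]
```

servo_tool(series=[0,0,0,0,0,0,255,0,0,0,0,0,0,255,0,0,0,0,0,0,255,0,0,0,0,0,0,255,-0.05,0,0,0,0,0,255,-0.15,0,0,0,0,0,255,-0.215,0,0,0,0,0,255,-0.215,0,0,0,0,0,255], squeeze=15)

```text
t: 9.88
ee_pos: [0.5275, 0.0898, 0.3027]
ee_rot: [[0.006, -0.992, -0.129], [0.001, -0.129, 0.992], [-1.0, -0.006, -0.0]]
contact_force: [1.1, 0.6, -1.7]
finger_gap: 0.0334
```

```bash
python3 - <<'E'
from h import *; import pickle
from station import env
c,s4=pickle.load(open('pics/w4_2.pkl','rb')); R=s4['ee_rot']
p=s4['ee_pos']+R@np.array([0,.0017,-.0032]); print(p, np.degrees(np.arctan2(R[1,2],R[0,2])))
s=env.sense(); yaw=np.degrees(np.arctan2(R[1,2],R[0,2]))
print(s['ee_pos'],rel(s,[p[0],p[1],.30],down(yaw)))
E
```

```text
[ 0.55831962 -0.03205022  0.3398945 ] 97.41754456758278
[0.5274993  0.0897658  0.30270782] [0.0056, -0.0296, -0.2496, 0.0, -0.0, 0.0018]
```

servo_tool(series=[0,-0.005,-0.08,0,0,0,255,0.005,-0.02,-0.17,0,0,0.0018,255,0.005,-0.029,-0.23,0,0,0.0018,255,0.005,-0.0295,-0.249,0,0,0.0018,255,0.005,-0.0295,-0.2495,0,0,0.0018,255,0.005,-0.0295,-0.2495,0,0,0.0018,255,0.005,-0.0295,-0.2495,0,0,0.0018,255])

```text
t: 10.75
ee_pos: [0.5581, -0.0312, 0.3002]
ee_rot: [[-0.0, -0.992, -0.13], [-0.0, -0.13, 0.992], [-1.0, 0.0, -0.0]]
contact_force: [1.1, 0.6, 0.3]
finger_gap: 0.0338
```

```bash
python3 - <<'E'
from snap import snap
import cv2
im,c,s=snap('w6'); im,c,s=snap('w6b'); print(s['ee_pos'],s['contact_force'],s['finger_gap'],abs(s['dq']).max())
cv2.imwrite('pics/w6a.png',cv2.resize(im[110:230,215:335],None,fx=5,fy=5,interpolation=cv2.INTER_CUBIC))
E
```

```text
[ 0.55812179 -0.03133903  0.30029357] [ 0.05518463  0.1510384  -1.15478733] 0.03370123258581243 0.3022650998154841
```

View pics/w6a.png

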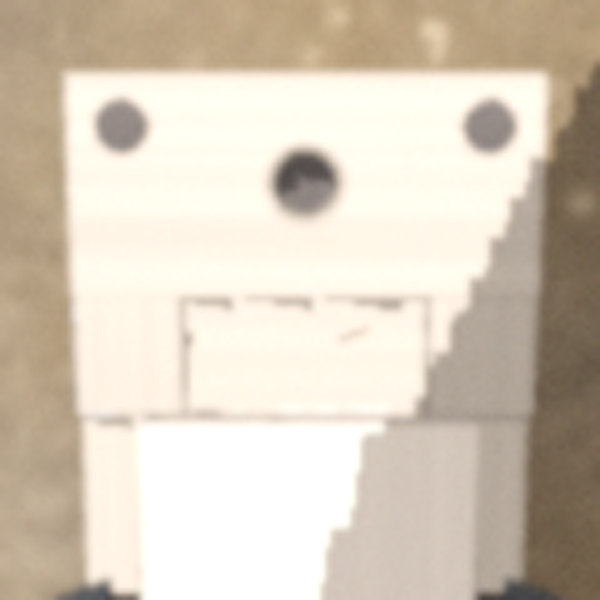

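```bash
python3 - <<'E'
from h import *
D=.3003
def P(x,y,z): return tool((x+.5)/5-.5+215,(y+.5)/5-.5+110,D-z)
for n,x,y,z in [('FL',63,71,.022),('FR',548,71,.022),('s1',122,126,.022),('s2',490,126,.022),('bore',305,182,.022),('pkL',185,299,.022),('pkR',430,299,.022),('tagL',139,421,D-.1879),('tagR',476,421,D-.1879)]: print(n,P(x,y,z))
E
```

```text
FL [ 68.93 -35.63]
FR [68.93 34.94]
s1 [ 61.11 -27.25]
s2 [61.11 26.7 ]
bore [53.03 -0.43]
pkL [ 35.73 -18.46]
pkR [35.73 18.34]
tagL [ 34.94 -16.78]
tagR [34.94 16.7 ]
```

servo_tool(series=[0.06,-0.0006,-0.0006,0,0,0,255,0.12,-0.0006,-0.0006,0,0,0,255,0.155,-0.0006,-0.0006,0,0,0,255,0.163,-0.0006,-0.0006,0,0,0,255,0.163,-0.0006,-0.0006,0,0,0,255,0.163,-0.0006,-0.0006,0,0,0,255,0.163,-0.0006,-0.0006,0,0,0,255])

```text
t: 11.72
ee_pos: [0.5587, -0.0317, 0.2195]
ee_rot: [[0.001, -0.992, -0.13], [-0.0, -0.13, 0.992], [-1.0, -0.001, -0.0]]
contact_force: [0.5, 0.2, -0.3]
finger_gap: 0.0336
```

```bash
python3 - <<'E'
from snap import snap
import cv2
im,c,s=snap('w7'); print(s['ee_pos'],s['contact_force'],s['finger_gap'],abs(s['dq']).max())
cv2.imwrite('pics/w7a.png',cv2.resize(im[110:270,190:360],None,fx=4,fy=4,interpolation=cv2.INTER_CUBIC))
E
```

```text
[ 0.5586932  -0.0317307   0.21950203] [ 0.51236893  0.23114695 -0.27327146] 0.033622238121453416 0.1876688541925556
```

View pics/w7a.png

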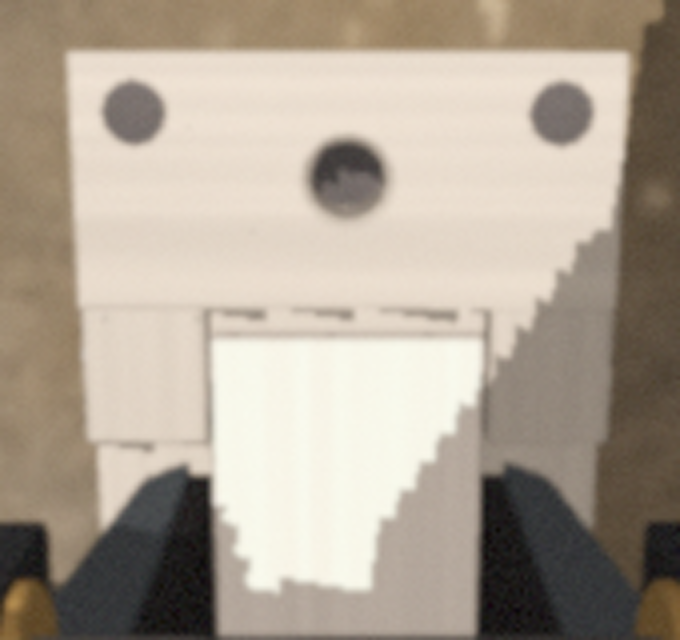

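```bash
python3 - <<'E'
from h import *
D=.2195
def P(x,y,d): return tool((x+.5)/4-.5+190,(y+.5)/4-.5+110,d)
for n,x,y,z in [('FL',66,52,D-.022),('FR',629,52,D-.022),('bore',347,178,D-.022),('pkL',210,310,D-.022),('pkR',486,310,D-.022),('tagL',214,336,.1879),('tagR',483,336,.1879)]: print(n,P(x,y,z))
E
```

```text
FL [ 69.25 -35.  ]
FR [69.25 35.32]
bore [53.67  0.1 ]
pkL [ 36.59 -17.8 ]
pkR [36.59 18.26]
tagL [ 35.03 -16.42]
tagR [35.03 16.98]
```

Aligned: the tail gap is 1.56 mm (ideal 1.5) and the sides are centred to 0.1 mm. Lowering.

servo_tool(series=[0.006,0,0,0,0,0,255,0.012,0,0,0,0,0,255,0.016,0,0,0,0,0,255,0.019,0,0,0,0,0,255,0.021,0,0,0,0,0,255,0.021,0,0,0,0,0,255,0.021,0,0,0,0,0,255])

```text
t: 12.65
ee_pos: [0.5587, -0.0317, 0.2089]
ee_rot: [[0.001, -0.992, -0.13], [-0.0, -0.13, 0.992], [-1.0, -0.001, -0.0]]
contact_force: [-1.6, -0.4, 0.6]
finger_gap: 0.0341
```

servo_tool(series=[0,0,0,0,0,0,110,0,0,0,0,0,0,110,0,0,0,0,0,0,110,0,0,0,0,0,0,110,-0.03,0,0,0,0,0,110,-0.1,0,0,0,0,0,110,-0.18,0,0,0,0,0,110,-0.18,0,0,0,0,0,110,-0.18,0,0,0,0,0,110])

```text
t: 13.78
ee_pos: [0.5584, -0.0317, 0.2991]
ee_rot: [[0.001, -0.992, -0.13], [-0.0, -0.13, 0.992], [-1.0, -0.001, -0.0]]
contact_force: [1.2, -0.4, 0.6]
finger_gap: 0.0518
```

```bash
python3 - <<'E'
from snap import snap
import cv2
im,c,s=snap('w8'); print(s['ee_pos'],s['contact_force'],s['finger_gap'],abs(s['dq']).max())
cv2.imwrite('pics/w8a.png',cv2.resize(im[110:270,190:360],None,fx=4,fy=4,interpolation=cv2.INTER_CUBIC))
E
```

```text
[ 0.55837417 -0.03168928  0.29909842] [ 1.17845603 -0.44958825  0.61790203] 0.05180744454900352 1.4582642380035704
```

View pics/w8.png

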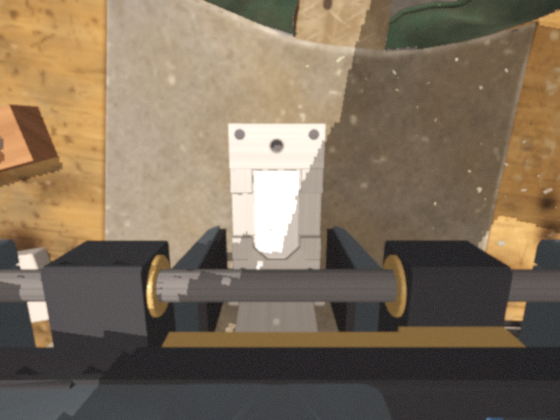

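View pics/w8a.png

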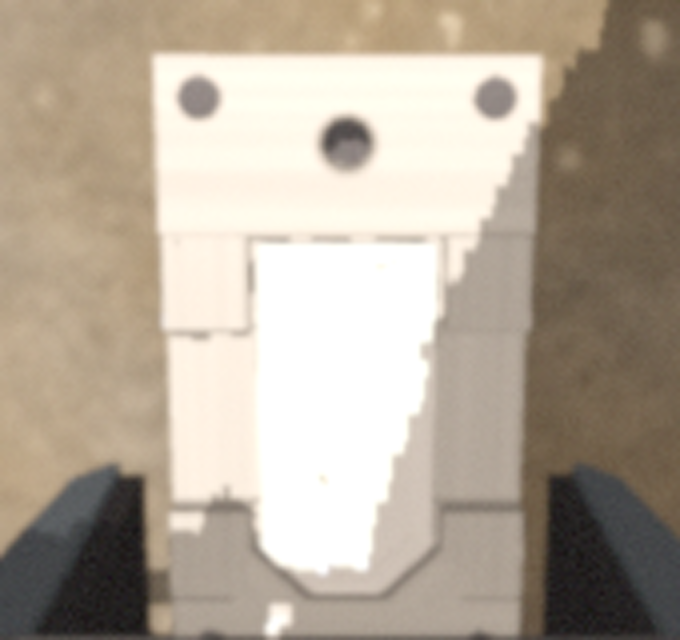

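The blank is seated flush in the pocket, with even gaps at the clipped end around (275,258), and the gripper has let go. Next I'll locate the leaf lip and the objects behind it.

```bash
python3 - <<'E'
from h import *
from station import vision
from snap import snap
c=vision.calibration('top')
a=np.radians(7.4); ax=np.array([np.cos(a),np.sin(a)]); H=np.array([.5556,-.0321])+.067*ax; print('hinge',H)
p=onz(c,210+548/5,90+92/5,.17); print('lip',p,(p[:2]-H)@ax)
for z in (.05,.08): print('blue jar',onz(c,210+668/5,90+60/5,z))
print('white jar',onz(c,276,91,.04))
for o in (.075,.0,-.042): print(o,H+o*ax)
snap('s1','scene')
E
```

```text
hinge [ 0.62204197 -0.0234707 ]
lip [ 0.64742124 -0.02088001  0.17      ] 0.025501562236581773
blue jar [ 0.71437477 -0.09968355  0.05      ]
blue jar [ 0.70207229 -0.09440475  0.08      ]
white jar [0.74465423 0.08475837 0.04      ]
0.075 [ 0.69641731 -0.01381103]
0.0 [ 0.62204197 -0.0234707 ]
-0.042 [ 0.58039178 -0.02888011]
```

View pics/s1.png

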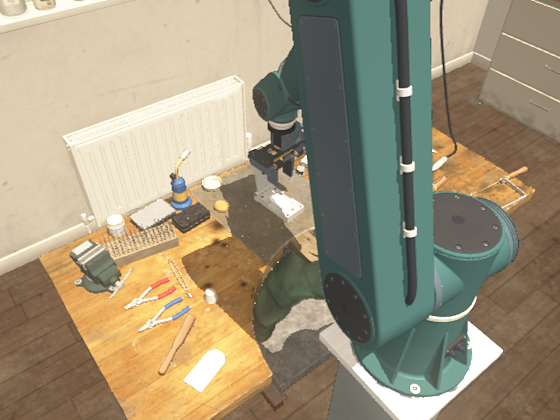

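```bash
python3 - <<'E'
from h import *
from station import env
s=env.sense(); R=down(97.4)
for p in ([.5584,-.0317,.40],[.6945,-.0145,.40],[.6945,-.0145,.331]): print(rel(s,p,R))
E
```

```text
[-0.2037, -0.0003, -0.0, 0.0003, -0.0, -0.0001]
[-0.2038, -0.2747, -0.0013, 0.0003, -0.0, -0.0001]
[-0.0658, -0.2747, -0.0013, 0.0003, -0.0, -0.0001]
```

servo_tool(series=[-0.1,0,0,0,0,0,255,-0.19,0,0,0,0,0,255,-0.204,-0.03,0,0,0,0,255,-0.204,-0.12,0,0,0,0,255,-0.204,-0.21,0,0,0,0,255,-0.204,-0.275,-0.001,0,0,0,255,-0.204,-0.275,-0.001,0,0,0,255,-0.16,-0.275,-0.001,0,0,0,255,-0.09,-0.275,-0.001,0,0,0,255,-0.066,-0.275,-0.001,0,0,0,255,-0.066,-0.275,-0.001,0,0,0,255])

```text
t: 15.25
ee_pos: [0.694, -0.0144, 0.3298]
ee_rot: [[-0.003, -0.992, -0.13], [0.0, -0.13, 0.992], [-1.0, 0.003, 0.0]]
contact_force: [-0.2, -0.6, 1.0]
finger_gap: 0.0004
```

```bash
python3 snap.py w9; python3 - <<'E'
from snap import snap
import cv2
im,c,s=snap('t9','top'); cv2.imwrite('pics/t9a.png',cv2.resize(im[50:210,210:430],None,fx=3,fy=3))
E
```

```text
(no output)
```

View pics/w9.png

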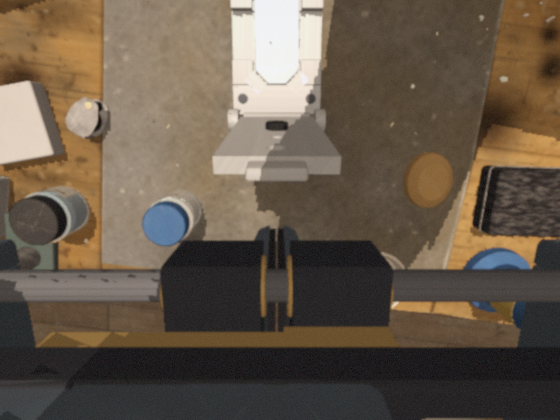

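View pics/t9a.png

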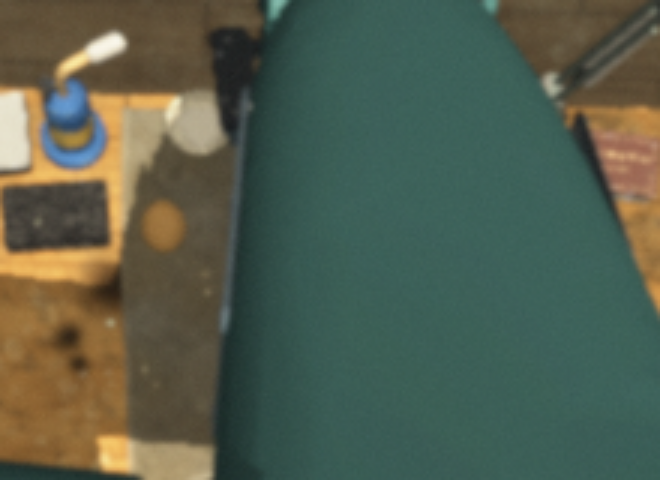

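servo_tool(series=[0,0.04,0,0,0,0,255,0,0.07,0,0,0,0,255,0,0.1,0,0,0,0,255,0,0.13,0,0,0,0,255,0,0.155,0,0,0,0,255,0,0.18,0,0,0,0,255,0,0.2,0,0,0,0,255,0,0.22,0,0,0,0,255,0,0.225,0,0,0,0,255,0,0.225,0,0,0,0,255])

```text
t: 16.6
ee_pos: [0.5832, -0.029, 0.3319]
ee_rot: [[0.001, -0.992, -0.13], [-0.0, -0.13, 0.992], [-1.0, -0.001, -0.0]]
contact_force: [-0.1, 0.3, 0.3]
finger_gap: 0.0006
```

```bash
python3 snap.py w10; python3 snap.py s10 scene
```

```text
(no output)
```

View pics/w10.png

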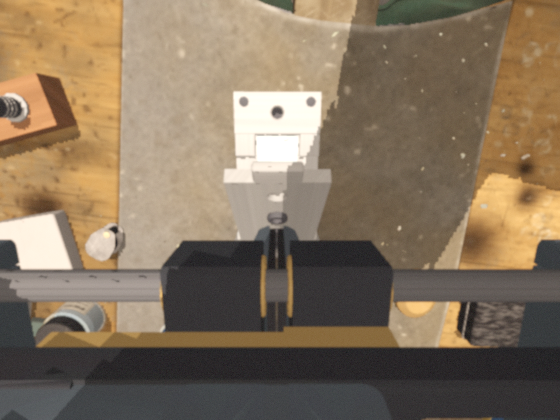

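View pics/s10.png

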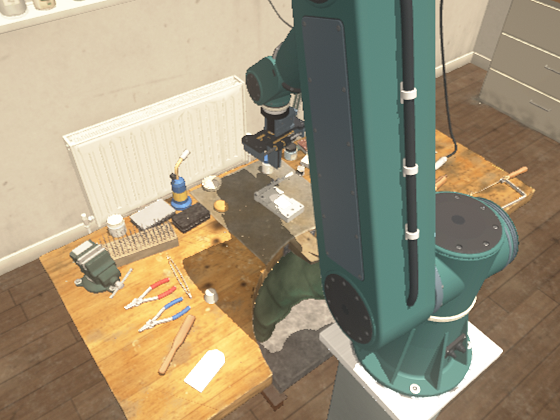

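```bash
python3 - <<'E'
from h import *; import pickle
from station import env,vision
c=vision.calibration('top'); print(onz(c,350+226/5,110+308/5,.033),'thin',onz(c,350+308/5,110+272/5,.033))
c1,s1=pickle.load(open('pics/w1.pkl','rb')); print(onz(c1,25,222,.033))
c1,s1=pickle.load(open('pics/w3.pkl','rb')); print(onz(c1,21,138,.033))
s=env.sense(); p=[.535,-.247,.36]
print(s['ee_pos'],rel(s,p,down(21)))
E
```

```text
[ 0.52879057 -0.24269543  0.033     ] thin [ 0.54991115 -0.28761935  0.033     ]
[ 0.53058998 -0.24147671  0.033     ]
[ 0.5304112  -0.24122771  0.033     ]
[ 0.58347808 -0.02899634  0.3318774 ] [-0.0562, 0.1527, -0.4197, 0.4248, 0.0001, 0.0002]
```

```bash
python3 - <<'E'
from h import *
from station import env
s=env.sense(); print(rel(s,[.53,-.242,.34],down(23)))
E
```

```text
[-0.0162, 0.1614, -0.4085, 0.4137, 0.0001, 0.0002]
```

servo_tool(series=[-0.08,0,0,0,0,0,255,-0.15,0.02,-0.05,0.06,0,0,255,-0.15,0.06,-0.14,0.12,0,0,255,-0.12,0.1,-0.24,0.18,0,0,110,-0.08,0.13,-0.33,0.24,0,0,110,-0.05,0.16,-0.4,0.3,0,0,110,-0.016,0.161,-0.4085,0.36,0,0,110,-0.016,0.161,-0.4085,0.4137,0,0,110,-0.016,0.161,-0.4085,0.4137,0,0,110,-0.016,0.161,-0.4085,0.4137,0,0,110,-0.016,0.161,-0.4085,0.4137,0,0,110])

```text
t: 18.08
ee_pos: [0.5303, -0.2418, 0.3401]
ee_rot: [[0.001, -0.393, 0.92], [-0.0, 0.92, 0.393], [-1.0, -0.001, 0.001]]
contact_force: [0.7, 0.3, 0.4]
finger_gap: 0.0519
```

```bash
python3 - <<'E'
from snap import snap
im,c,s=snap('w11'); print(s['ee_pos'],abs(s['dq']).max())
E
```

```text
[ 0.53029731 -0.2418203   0.34011784] 0.7303261824523037
```

View pics/w11.png

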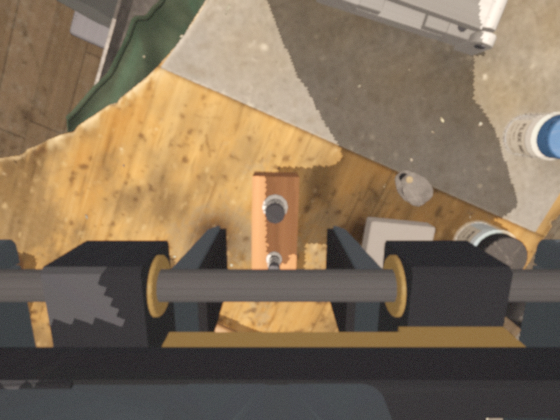

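The thick pin is at (275,209) and the slender one at (273,262). The leaf lies down on the jig at top right. I'll enlarge to confirm the thicker pin and measure it.

```bash
python3 - <<'E'
from h import *
im=cv2.imread('pics/w11.png')
cv2.imwrite('pics/w11a.png',cv2.resize(im[165:275,235:325],None,fx=5,fy=5,interpolation=cv2.INTER_CUBIC))
cv2.imwrite('pics/w11b.png',cv2.resize(im[0:60,300:520],None,fx=3,fy=3,interpolation=cv2.INTER_CUBIC))
E
```

```text
(no output)
```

View pics/w11a.png

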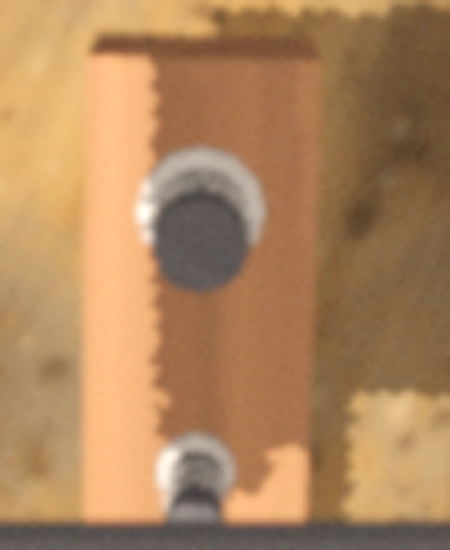

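View pics/w11b.png

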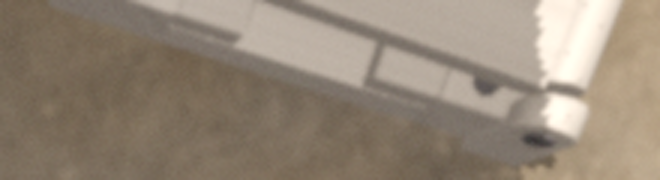

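```bash
python3 - <<'E'
from h import *
from station import env
s=env.sense(); D=s['ee_pos'][2]; print(s['ee_pos'])
P=lambda x,y,z: tool((x+.5)/5-.5+235,(y+.5)/5-.5+165,D-z)
print('knob',P(202,243,.057),'flange',P(202,210,.033),'fl ext',P(138,210,.033),P(266,210,.033),'thin fl',P(196,471,.033), 'blk edges',P(85,300,.03),P(314,300,.03))
E
```

```text
[ 0.53026513 -0.24184367  0.34008132]
knob [ 0.56 -0.93] flange [ 0.23 -1.01] fl ext [  0.23 -11.98] [0.23 9.96] thin fl [-47.52  -2.12] blk edges [-16.7  -21.56] [-16.7   18.61]
```

servo_tool(series=[0.08,0.0008,-0.002,0,0,0,110,0.16,0.0008,-0.002,0,0,0,110,0.205,0.0008,-0.002,0,0,0,110,0.22,0.0008,-0.002,0,0,0,110,0.225,0.0008,-0.002,0,0,0,110,0.225,0.0008,-0.002,0,0,0,110,0.225,0.0008,-0.002,0,0,0,255,0.225,0.0008,-0.002,0,0,0,255,0.225,0.0008,-0.002,0,0,0,255,0.225,0.0008,-0.002,0,0,0,255,0.225,0.0008,-0.002,0,0,0,255,0.225,0.0008,-0.002,0,0,0,255], squeeze=40)

```text
t: 19.62
ee_pos: [0.5293, -0.2419, 0.2277]
ee_rot: [[0.001, -0.392, 0.92], [-0.0, 0.92, 0.392], [-1.0, -0.001, 0.001]]
contact_force: [-0.2, 0.4, 2.6]
finger_gap: 0.0148
```

```bash
python3 - <<'E'
from h import *
from station import env
s=env.sense(); print(s['ee_pos'],s['finger_gap'],rel(s,[.5055,-.0386,.30],down(97.4)))
E
```

```text
[ 0.5293415  -0.24193659  0.22766188] 0.014846199337570568 [-0.1449, 0.3927, 0.1159, -0.4127, 0.0001, 0.0004]
```

servo_tool(series=[-0.03,0,0,0,0,0,255,-0.07,0,0,0,0,0,255,-0.13,0,0,0,0,0,255,-0.18,0.03,0.01,-0.05,0,0,255,-0.18,0.1,0.03,-0.11,0,0,255,-0.18,0.18,0.05,-0.17,0,0,255,-0.18,0.26,0.08,-0.23,0,0,255,-0.17,0.33,0.1,-0.29,0,0,255,-0.16,0.38,0.115,-0.35,0,0,255,-0.15,0.393,0.116,-0.4127,0,0,255,-0.145,0.393,0.116,-0.4127,0,0,255,-0.145,0.393,0.116,-0.4127,0,0,255])

```text
t: 21.12
ee_pos: [0.5056, -0.0387, 0.3007]
ee_rot: [[0.002, -0.992, -0.125], [-0.0, -0.125, 0.992], [-1.0, -0.002, -0.001]]
contact_force: [0.5, 0.2, 0.2]
finger_gap: 0.015
```

```bash
python3 - <<'E'
from snap import snap
im,c,s=snap('w12');im,c,s=snap('w12'); print(s['ee_pos'],s['finger_gap'],abs(s['dq']).max())
E
```

```text
[ 0.5056619  -0.03880396  0.30062107] 0.01504824969573681 0.5515215202010225
```

View pics/w12.png

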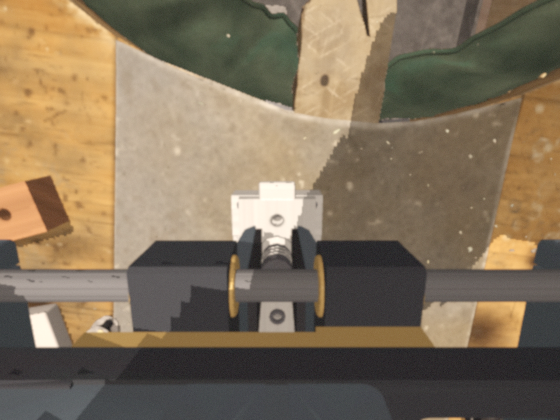

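```bash
python3 - <<'E'
from h import *
im=cv2.imread('pics/w12.png')
cv2.imwrite('pics/w12a.png',cv2.resize(im[175:275,225:330],None,fx=6,fy=6,interpolation=cv2.INTER_CUBIC))
E
```

```text
(no output)
```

View pics/w12a.png

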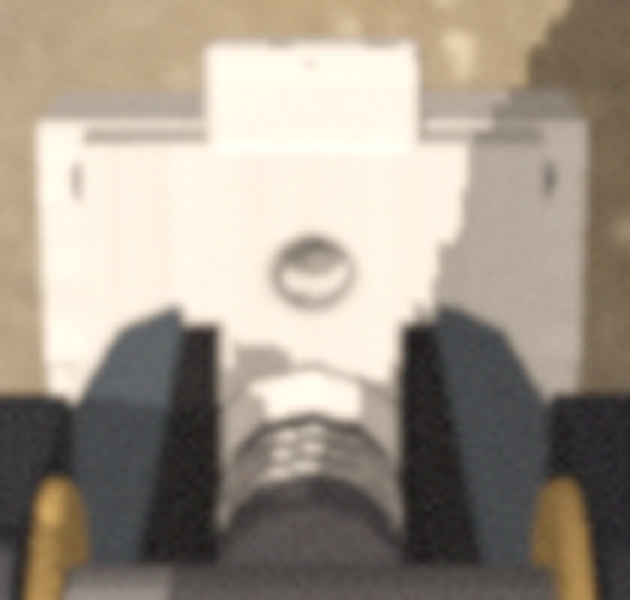

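```bash
python3 - <<'E'
from h import *
from station import env,vision
s=env.sense(); D=s['ee_pos'][2]
P=lambda x,y,d: tool((x+.5)/6-.5+225,(y+.5)/6-.5+175,d)
for z in (.030,.036): print('hole',P(313,272,D-z),P(272,272,D-z),P(353,272,D-z),P(313,234,D-z),P(313,310,D-z))
print('lip end',P(313,42,D-.036),'plate corners',P(37,120,D-.036),P(588,120,D-.036),'base corners',P(50,92,D-.022),P(577,92,D-.022))
c=vision.calibration('wrist'); f=210/np.tan(np.radians(c['fovy']/2))
def pr(X):
    q=An.T@(np.array(X)-C0); u=c['cx']+f*q[0]/q[2]; v=c['cy']+f*q[1]/q[2]; return np.array([(u-225+.5)*6-.5,(v-175+.5)*6-.5]).round(0)
print('foot',pr([.2217,0,0]),pr([.2217,0,-.004]),pr([.2217,.004,0]),'flange bottom',pr([.1977,0,0]),pr([.1977,0,-.011]),pr([.1977,.011,0]),'knobtop',pr([.1707,0,0]),pr([.1707,.008,0]))
E
```

```text
hole [-1.46  0.43] [-1.46 -4.73] [-1.46  5.46] [3.48 0.43] [-6.44  0.43]
hole [0.21 0.42] [ 0.21 -4.62] [0.21 5.33] [5.03 0.42] [-4.66  0.42]
lip end [28.72  0.41] plate corners [ 19.22 -32.88] [19.22 33.58] base corners [ 20.05 -32.99] [20.05 33.99]
foot [310. 385.] [271. 385.] [310. 348.] flange bottom [310. 470.] [189. 470.] [310. 355.] knobtop [310. 593.] [310. 498.]
```

servo_tool(series=[0.03,0.0003,0.0007,0,0,0,255,0.06,0.0003,0.0007,0,0.0005,0,255,0.075,0.0003,0.0007,0,0.0005,0,255,0.077,0.0003,0.0007,0,0.0005,0,255,0.077,0.0003,0.0007,0,0.0005,0,255,0.077,0.0003,0.0007,0,0.0005,0,255])

```text
t: 21.98
ee_pos: [0.5057, -0.0385, 0.2624]
ee_rot: [[0.002, -0.992, -0.125], [-0.002, -0.125, 0.992], [-1.0, -0.002, -0.002]]
contact_force: [-0.3, -0.1, 0.4]
finger_gap: 0.0146
```

```bash
python3 - <<'E'
from snap import snap
from h import *
im,c,s=snap('w13'); print(s['ee_pos'],s['ee_rot'][:,0],s['finger_gap'],s['contact_force'],abs(s['dq']).max())
cv2.imwrite('pics/w13a.png',cv2.resize(im[170:275,220:335],None,fx=6,fy=6,interpolation=cv2.INTER_CUBIC))
E
```

```text
[ 0.50570481 -0.03852923  0.26239576] [ 0.00238656 -0.00207612 -0.999995  ] 0.01464743336977969 [-0.33571054 -0.09873205  0.35283406] 0.08390444987314163
```

View pics/w13a.png

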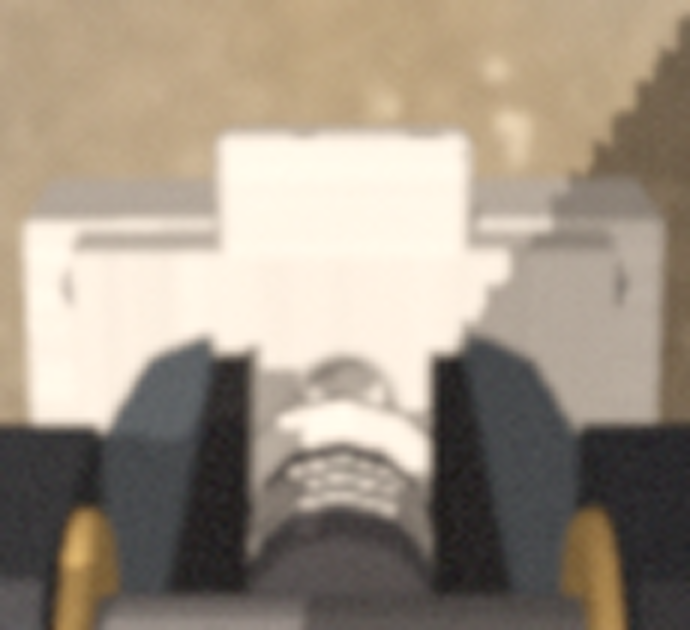

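```bash
python3 - <<'E'
from h import *
from station import env
s=env.sense()
for z in (.252,.244,.236,.2277): print(rel(s,[.5057,-.0385,z],down(97.2)))
E
```

```text
[0.0208, 0.0001, 0.0001, 0.0, -0.0007, 0.0007]
[0.0368, 0.0001, 0.0001, 0.0, -0.0007, 0.0007]
[0.0528, 0.0001, 0.0002, 0.0, -0.0007, 0.0007]
[0.0694, 0.0002, 0.0002, 0.0, -0.0007, 0.0007]
```

servo_tool(series=[0,0.0001,0.0001,0,-0.0007,0.0007,255,0.006,0.0001,0.0001,0,-0.0007,0.0007,255,0.012,0.0001,0.0001,0,-0.0007,0.0007,255,0.018,0.0001,0.0001,0,-0.0007,0.0007,255,0.024,0.0001,0.0001,0,-0.0007,0.0007,255,0.03,0.0001,0.0001,0,-0.0007,0.0007,255,0.03,0.0001,0.0001,0,-0.0007,0.0007,255])

```text
t: 22.9
ee_pos: [0.5056, -0.0385, 0.2471]
ee_rot: [[-0.0, -0.992, -0.125], [-0.0, -0.125, 0.992], [-1.0, 0.0, -0.0]]
contact_force: [-0.1, 0.0, -1.0]
finger_gap: 0.0151
```

servo_tool(series=[0.005,0,0,0,0,0,255,0.01,0,0,0,0,0,255,0.015,0,0,0,0,0,255,0.019,0,0,0,0,0,255,0.019,0,0,0,0,0,255])

```text
t: 23.52
ee_pos: [0.5055, -0.0385, 0.2375]
ee_rot: [[-0.001, -0.992, -0.125], [-0.0, -0.125, 0.992], [-1.0, 0.001, -0.0]]
contact_force: [0.8, 0.3, -0.1]
finger_gap: 0.0149
```

servo_tool(series=[0.004,0,0,0,0,0,255,0.008,0,0,0,0,0,255,0.012,0,0,0,0,0,255,0.016,0,0,0,0,0,255,0.019,0,0,0,0,0,255,0.0195,0,0,0,0,0,255])

```text
t: 24.28
ee_pos: [0.5054, -0.0385, 0.2276]
ee_rot: [[-0.001, -0.992, -0.125], [-0.0, -0.125, 0.992], [-1.0, 0.001, 0.0]]
contact_force: [-3.9, -2.1, 6.6]
finger_gap: 0.0152
```

servo_tool(series=[0.001,0,0,0,0,0,255,0.002,0,0,0,0,0,255,0.002,0,0,0,0,0,255])

```text
t: 24.65
ee_pos: [0.5056, -0.0385, 0.2273]
ee_rot: [[-0.001, -0.992, -0.125], [-0.0, -0.125, 0.992], [-1.0, 0.001, 0.0]]
contact_force: [-8.5, -0.3, 21.3]
finger_gap: 0.0146
```

servo_tool(series=[0.0005,0.0006,0,0,0,0,255,0.0005,0.0006,0,0,0,0,255,0.0005,0.0006,0,0,0,0,255,0.0005,0.0006,0,0,0,0,255])

```text
t: 25.15
ee_pos: [0.5055, -0.0386, 0.2275]
ee_rot: [[-0.001, -0.992, -0.125], [-0.0, -0.125, 0.992], [-1.0, 0.001, 0.0]]
contact_force: [-4.9, 0.6, 12.5]
finger_gap: 0.0149
```

```bash
python3 - <<'E'
from snap import snap
from h import *
im,c,s=snap('w14'); print(s['ee_pos'],s['finger_gap'],s['contact_force'],abs(s['dq']).max())
im2,_,_=snap('s14','scene')
a=cv2.resize(im[150:275,200:350],None,fx=5,fy=5,interpolation=cv2.INTER_CUBIC)
b=cv2.resize(im2[130:250,200:340],None,fx=5,fy=5,interpolation=cv2.INTER_CUBIC)
cv2.imwrite('pics/w14a.png',a[:600]);cv2.imwrite('pics/s14a.png',b)
s=env.sense() if 0 else None
E
```

```text
[ 0.50545196 -0.03855486  0.22750201] 0.01487741646119231 [-4.94250457  0.56177889 12.47515046] 0.07584344596082795
```

View pics/w14a.png

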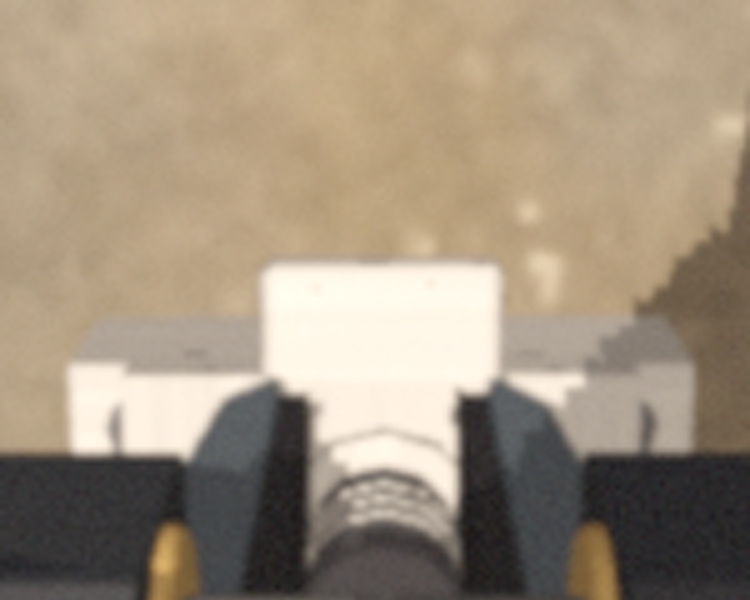

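View pics/s14a.png

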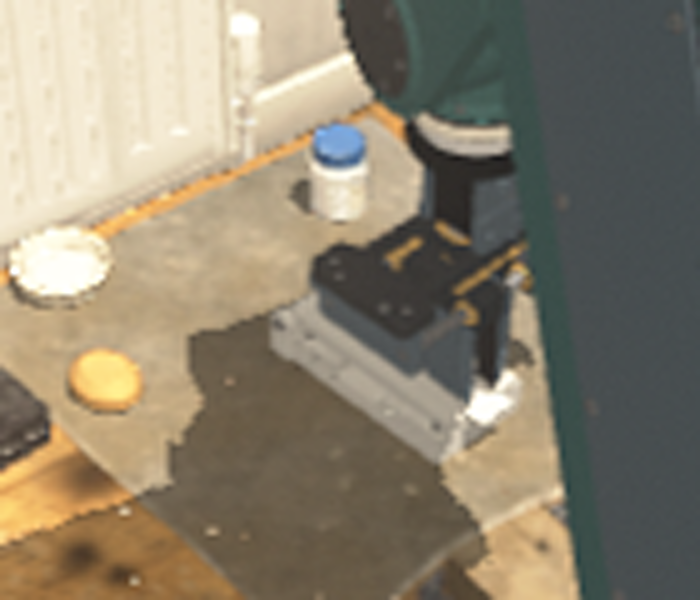

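servo_tool(series=[0.0012,0.0004,0,0,0,0,255,0.0012,0.0004,0,0,0,0,255,0.0012,0.0004,0,0,0,0,255,0.0012,0.0004,0,0,0,0,255,0.0012,0.0004,0,0,0,0,255,0.0012,0.0004,0,0,0,0,255])

```text
t: 26.0
ee_pos: [0.5054, -0.0386, 0.2274]
ee_rot: [[-0.001, -0.992, -0.125], [0.0, -0.125, 0.992], [-1.0, 0.001, 0.0]]
contact_force: [-5.9, 0.4, 15.4]
finger_gap: 0.015
```

```bash
python3 - <<'E'
from snap import snap
from h import *
im,c,s=snap('w15'); print(s['ee_pos'],s['finger_gap'],s['contact_force'],abs(s['dq']).max())
from station import env,vision
c=vision.calibration('wrist'); f=210/np.tan(np.radians(c['fovy']/2)); D=s['ee_pos'][2]
cv2.imwrite('pics/w15a.png',cv2.resize(im[190:260,200:350],None,fx=5,fy=5,interpolation=cv2.INTER_CUBIC))
def pr(X):
    q=An.T@(np.array(X)-C0); return np.array([c['cx']+f*q[0]/q[2],c['cy']+f*q[1]/q[2]])
for n,z in (('home',.030),('if slipped 3mm up',.033)):
    print(n,'flange top near edge',(pr([D-z-.003,.011,0])-[200,190])*5)
for t in (0,.0055):  # lip end upper edge if leaf shut / raised
    print('lip end',(pr([D-.030-t*1.25,.029,0])-[200,190])*5,(pr([D-.030-t*1.25,.029,.013])-[200,190])*5)
E
```

```text
[ 0.50541893 -0.03857521  0.22742516] 0.01500924355357523 [-5.90004205  0.41084366 15.42554843] 0.11612446579539361
home flange top near edge [380.89897911 228.13805178]
if slipped 3mm up flange top near edge [380.89897911 237.07510058]
lip end [380.89897911  56.75816983] [504.07772075  56.75816983]
lip end [380.89897911  71.31655794] [508.77195577  71.31655794]
```

View pics/w15a.png

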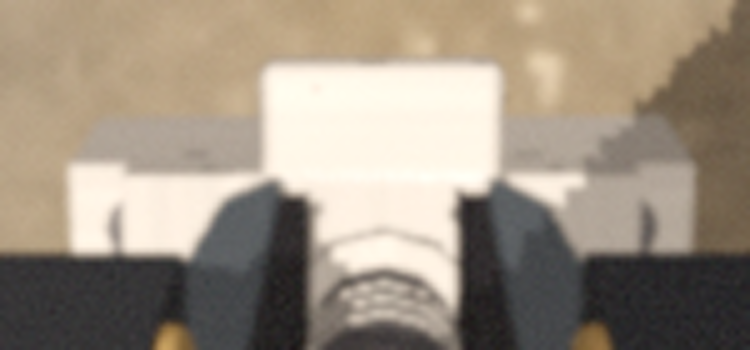

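The lip end is at row 60 (predicted 57 shut, 71 raised). The flange edge is at row 230 (predicted 228 home). I have a steady 15 N down against a hard stop, so I'm handing in.

```bash
python3 - <<'E'
from station import env
s=env.sense(); print(s['t'],s['contact_force'])
print(env.close_job())
E
```

```text
26.05 [-5.12837046  0.92082347 15.87701081]
the job is handed in; nothing more can be done
None
```

The jig is loaded and I handed the job in at 26 s. The arm is still gripping the thick pin and pressing it down with about 15 N.

- **Blank:** I laid the 70 x 34 mm blank in the pocket. My first grip was 3 mm off-centre and would have fouled the slot edge, so I set it down on the mat beside the jig and regripped it at its middle. The picture after release showed it seated flush with even gaps.
- **Leaf:** I swung it over from behind its lip and it fell shut on its own.
- **Pin:** I took the thick pin from the block and pushed it through the leaf into the bore.

**Last checks:**
- The tool height was 227.4 mm, against 227.7 mm predicted for the pin fully home.
- The force rose steeply over the last 0.3 mm, which means a hard stop.
- In the final wrist picture, the lip and the pin's flange were within 2–3 rows (about half a camera pixel) of where they should be with the leaf shut.
- One thing was less than ideal: about 5 N of sideways force remains on the pin. It likely rests lightly on one side of its hole.
- I did not touch the thin pin or the other things knowingly, but I took no final close-up of each one.

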